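# Line up the vacuum parts along the stop rail

## Robot

A 6-joint arm with a two-finger parallel gripper is mounted at the origin on the work surface. World frame = base frame: x ahead of the robot, y to its left, z up, the work surface at z = 0. Lengths are in m, angles in rad, forces in N, time in s.
With the tool pointing down it reaches from about 0.35 to 0.85 m from the base axis. Payload 8.1 kg.
Tool frame: the origin (TCP) lies at the very end of the fingers, on their centre line; the grasp point (between the pads) lies 19 mm behind it; x points along the fingers, y is the direction in which the jaws open and shut, and the axes are right-handed (so a half turn about x gives the same grasp; the last joint's range is limited). The gripper opens to 93 mm and grips with 3 to 60 N. Pads are 15 mm wide; open, the fingers measure 128 mm over their backs; the gripper's body (75 mm by 188 mm) begins 65 mm behind the grasp point.
Start: joints at [-1.237, 0.13, 1.488, -0, 1.523, -0.085], TCP at [0.244, -0.548, 0.219] pointing down, gripper open.
Joint ranges: [-2.96, 2.96], [-0.89, 2.26], [0.02, 2.5], [-1.34, 4.48], [0, 2.73], [-2.66, 2.66]. Speed limits (rad/s): [2.39, 2.39, 2.79, 3.14, 3.14, 3.14].

## Interface

Orientations are given as a rotation vector (axis times angle).
In Python, from plant import * gives the robot as it stands. The module is installed in compiled form; this text tells all that it offers.
- The arm moves only by the tool apply_moves, never from a script. Its argument "series" is a list of rows, each an object with "jaw": the gripper's target within -1 to 1 (shut at 1, half-way at 0, fully open at -1); "linear": the shift along the tool's x, y, z normalised to -1 to 1, where 1 is 0.6 m, a list of three; "roll": the turn about the tool's x normalised to -1 to 1, where 1 is 30 degrees. A call has 1 to 20 rows; each row is the pose to reach, as a shift and turn from the pose measured when the call began, along the tool's axes at that moment; what a row does not reach only later rows make up. A row lasts 1/8 s, in which the tool goes at most 62.5 mm and 10.7 degrees, less where a joint would pass 70% of its speed; a pose out of reach is approached as far as the arm can. A call with a number of a shift or a turn outside -1 to 1 is refused whole. A call with a gripper value outside its range is refused whole. The fingers move at their own pace and stop on an object; "force" is the grip in N (left out, the last holds). Time passes only in rows, so rows that repeat a pose let the fingers close. It gives the time, the measured TCP pose, the force and the opening at its end, in the units of the state.
- read_state(): the state, without advancing time (a new reading comes with each control period).
- read_camera(name): name is "scene" or "top" or "wrist"; returns a dict with "pixels" (384x512x3 uint8, blue, green, red), "intrinsics" (3x3 intrinsics, pixels), "rvec" (rotation vector, rad) and "tvec" (3), from world to camera coordinates, as OpenCV has them; the wrist camera has in their place "tool_from_camera" (4x4, takes a point from camera to tool coordinates, whose origin is the TCP and whose axes are the tool frame's). Camera axes: x right, y down, z forward; pixel columns grow to the right and rows downward; lengths in m; the calibration is good to about 2 mm. A picture is of the moment at which its call begins: read the wrist's pose just before it. There is no depth.
- close_job(): hands the job in, once; it reports no verdict.
The state is a dict: "t": time; "q": joint angles; "dq": joint speeds; "joint_torque": joint torques, N m; "tool_pos": TCP position; "orientation": TCP orientation; "force": force on the tool from outside, world axes, zero at the start; "wrist_torque": the same for the moment, N m; "opening": finger opening in m.
Only numpy, scipy, OpenCV 4.12 (cv2) and the standard library are available. Lean on these libraries where they do the work, as an engineer would, in place of code of your own. Each camera call takes 0.05 s, during which the arm holds its last target. There are 200 camera calls.

## Task

Line up the cleaned vacuum parts along the wooden stop rail: push the white filter housing across the bench until it rests against the rail, centred on the blue mark, and push the charcoal brush bar until it lies flat against the rail. Slide them with your fingers, never picking up or tipping them, and leave everything else where it is.

Things in the scene. Friction and masses are not known exactly. Their poses are not given: they have to be found in the camera images.
- rail: Dark wooden stop rail fixed to the bench, 30 (its x) x 620 (its y) x 25 mm high. Origin at the centre of its underside, at bench height. Its y axis runs along it; its x axis points away from the robot, so the face that things rest against is the plane 15 mm from the origin on the -x side. It does not move, but its place and yaw differ from start to start.
- mark: Blue tape stripe 16 mm wide, flat, stuck across the rail and down its front face and 130 mm over the bench towards the robot, on the left part of the rail. Origin on the rail's centre line at bench height; axes parallel to the rail's (x away from the robot across the rail, y along the rail). Centred on the mark means that the housing's axis is over the stripe's line.
- housing: Squat white plastic filter housing with a grey twist-lock ring with four white lugs on top: upright cylinder of 96 mm diameter, 64 mm high over the ring's lugs, about 0.35 kg, loose, slides on its flat foot. Origin at the centre of its underside, z up. It starts about 70 to 120 mm short of the rail. At rest against the rail its axis is 63 mm from the rail's centre line.
- brush_bar: Charcoal brush bar 180 mm long (its y axis), with a square 36 x 36 x 16 mm end block at each end and a bristled roller of 30 mm diameter between them, axis 18 mm above the bench; about 0.25 kg, loose, slides on its end blocks and does not roll. Origin at the centre of its underside, z up. It starts askew in front of the right part of the rail. Flat against the rail, both end blocks touch the face and the origin is 33 mm from the rail's centre line.
- crevice_tool: Bystander: metal crevice tool lying along its x axis, 175 mm long, 32 mm high at its round end (-x), to the right of the brush bar. Origin on the bench 2.5 mm from mid-length.
- lock_ring: Bystander: loose orange plastic ring, 80 mm diameter, 12 mm high, flat on the bench to the left of the housing. Origin at the centre of its underside.
- mug: Bystander: brown mug, 76 mm diameter, 70 mm high, handle away from the robot, upright beyond the rail. Origin at the centre of its underside.
- screw_jar: Bystander: amber glass jar, 60 mm diameter, 55 mm high, upright beyond the rail. Origin at the centre of its underside.
- polish_tin: Bystander: green metal tin, 60 mm diameter, 60 mm high, upright beyond the rail. Origin at the centre of its underside.
- screwdriver: Bystander: screwdriver lying on the bench at the left. Origin on the bench under its length.
Mind the look-alikes: they are no part of the job. What is shaped like the brush_bar but pink or yellow is not meant. Leave any red look-alike of the housing alone.

How it is judged:
At the end, for the whole second after the job is handed in: The housing stands upright on the bench against the rail (gap at most 5 mm), its axis within 18 mm of the blue stripe's line; the brush bar lies on the bench flat against the rail (middle at most 5 mm off, within 0.05 rad of parallel) with its whole length along the rail; both are at rest (x of housing in the frame of mark between -0.068 and -0.058 m and y of housing in the frame of mark between -0.018 and 0.018 m and x of brush_bar in the frame of rail between -0.038 and -0.028 m and y of brush_bar in the frame of rail between -0.225 and 0.225 m and angle between the y axis of brush_bar and the y axis of rail, either way round below 0.05 rad and angle between each of housing, brush_bar's own z axis and vertical below 0.05 rad and height (world z) of each of housing, brush_bar below 0.004 m and linear speed of each of housing, brush_bar below 0.01 m/s); the robot touches nothing.
It fails at once if the filter housing is lifted or tipped (height (world z) of housing above 0.01 m or angle between housing's own z axis and vertical above 0.2 rad).
It fails at once if the brush bar is lifted or tipped (height (world z) of brush_bar above 0.01 m or angle between brush_bar's own z axis and vertical above 0.3 rad).
It fails at once if another thing is moved by more than 15 mm (distance of any of crevice_tool, lock_ring, mug, screw_jar, polish_tin, screwdriver from where it was at the start of the episode above 0.015 m).
It also fails if it takes over 58 s, if anything falls off the work surface, if the arm or the gripper's body presses on something with over 40 N, if the wrist force passes 120 N, or if a joint passes its speed limit or range.

## Working session

There is one attempt and no reset: what is moved stays moved. The work goes in short steps, Python scripts to look and compute and a tool call to move; the robot and the scene stay as the last step left them, time stands still between calls to the robot, and variables do not carry over. Pictures are saved under pics/ and viewed, about 8 in all and at most 12, crops included, and the job is handed in when it is done.

Besides the shell and the picture viewer there is one more tool, called after ">>>" in YAML: its name, and indented under it one key for each argument. apply_moves: Moves the arm, as the interface text tells. Its arguments: {"type":"object","properties":{"series":{"type":"array"},"force":{"type":"number"}},"required":["series"]}

```bash
mkdir -p pics
cat > h.py <<'E'
from plant import *
import numpy as np, cv2
def snap(name,fn):
    c=read_camera(name); cv2.imwrite('pics/'+fn,c['pixels']); return c
def ray(c,uv,z):
    R=cv2.Rodrigues(np.array(c['rvec'],float))[0]; t=np.array(c['tvec'],float).ravel()
    o=-R.T@t
    uv=np.atleast_2d(np.array(uv,float))
    d=np.c_[uv,np.ones(len(uv))]@np.linalg.inv(np.array(c['intrinsics'])).T@R
    return o+d*((z-o[2])/d[:,2])[:,None]
E
python3 - <<'E'
from h import *
s=read_state(); print(s)
c=snap('top','top1.png'); d=snap('scene','scene1.png')
import pickle; pickle.dump((c,d),open('c1.pkl','wb'))
print(ray(c,[[0,0],[511,0],[0,383],[511,383]],0))
E
```

```text
{'t': 0.0, 'q': array([-1.23738126e+00,  1.31149983e-01,  1.48928233e+00,  8.26783851e-06,
        1.52300061e+00, -8.53319574e-02]), 'dq': array([-6.92604358e-04, -7.23592539e-04,  4.09143144e-04,  7.84909791e-04,
        3.13500896e-06,  5.21677952e-04]), 'joint_torque': array([-1.16387178e-03, -5.59848368e+01, -4.91754198e+01,  7.70422281e-02,
        3.57594341e-02, -1.64083012e-04]), 'tool_pos': array([ 0.24384205, -0.54758927,  0.21759246]), 'orientation': array([ 1.99099248,  0.42496796, -1.99143929]), 'force': array([-0.54942482, -0.42843353,  0.45216765]), 'wrist_torque': array([-0.05433544, -0.04629428,  0.0451814 ]), 'opening': 0.09299927890421184}
[[ 1.30605053e+00  9.69893196e-01  0.00000000e+00]
 [ 1.25418280e+00 -1.00297611e+00  0.00000000e+00]
 [-1.21606609e-01  9.22941878e-01  2.22044605e-16]
 [-1.69717965e-01 -8.79207085e-01  0.00000000e+00]]
```

View pics/top1.png

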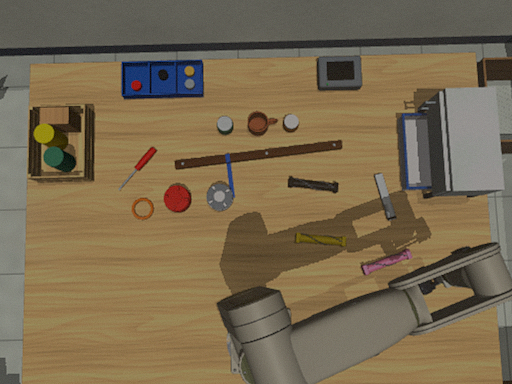

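View pics/scene1.png

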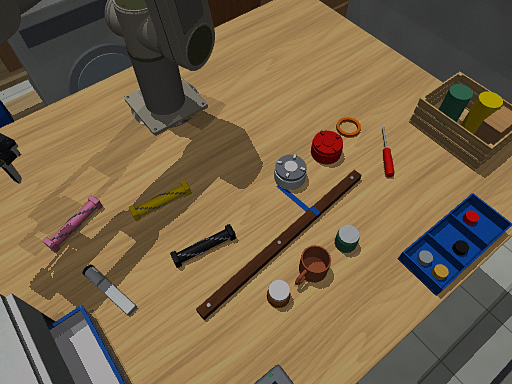

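Top view: the candidates for the housing are the white/grey one (220,196) and the red look-alike (177,198). For the brush bar they are charcoal (313,184), yellow (320,239) and pink (386,261). I choose the white/grey housing and the charcoal bar. The rail runs (176,163)–(341,145) and the blue mark (229,155)–(232,195). Next I measure these and check a close crop.

```bash
cat > m.py <<'E'
from h import *
import pickle
c,d=pickle.load(open('c1.pkl','rb'))
def blob(c,roi,f):
    x0,y0,x1,y1=roi; p=c['pixels'][y0:y1,x0:x1].astype(int); b,g,r=p[...,0],p[...,1],p[...,2]
    h=cv2.cvtColor(c['pixels'][y0:y1,x0:x1],cv2.COLOR_BGR2HSV).astype(int)
    m=f(h,b,g,r).astype(np.uint8)
    n,l,s,ce=cv2.connectedComponentsWithStats(m); k=1+np.argmax(s[1:,4])
    ys,xs=np.nonzero(l==k); return np.c_[xs+x0,ys+y0].astype(float)
def axis(P):
    m=P[:,:2].mean(0); u,s,v=np.linalg.svd(P[:,:2]-m); a=v[0]; t=(P[:,:2]-m)@a
    mid=m+a*(t.max()+t.min())/2
    return mid,a,np.ptp(t)
if __name__=='__main__':
    for c,n,R in((c,'top',dict(rail=(170,135,350,172),bar=(280,170,345,198),mark=(222,150,238,200),house=(202,178,238,216))),
                 (d,'scene',dict(rail=(190,165,370,325),bar=(165,220,240,270),mark=(270,180,325,220),house=(268,148,312,192)))):
        for k,z,f in (('rail',.025,lambda h,b,g,r:(r<125)&(r-b>15)),('bar',.02,lambda h,b,g,r:(r<75)&(abs(r-b)<25)),
                      ('mark',.0,lambda h,b,g,r:(b-r>50)),('house',.06,lambda h,b,g,r:(h[...,1]<50)&(r>95))):
            P=blob(c,R[k],f); W=ray(c,P,z); mid,a,L=axis(W)
            print(n,k,len(P),'pix',P.mean(0).round(1),'mid',mid.round(4),'mean',W.mean(0)[:2].round(4),'axis',a.round(3),'len',L.round(3), 'minmax',P.min(0),P.max(0))
    t=cv2.resize(pickle.load(open('c1.pkl','rb'))[0]['pixels'][120:220,160:360],None,fx=3,fy=3,interpolation=cv2.INTER_CUBIC)
    s=cv2.resize(d['pixels'][140:290,165:325],None,fx=1.9,fy=1.9,interpolation=cv2.INTER_CUBIC)
    o=np.zeros((600,600,3),np.uint8); o[:300]=t; o[300:300+s.shape[0],:s.shape[1]]=s[:300]
    cv2.imwrite('pics/crop1.png',o)
E
python3 m.py
```

```text
top rail 1115 pix [285.6 151.1] mid [ 0.6785 -0.1125] mean [ 0.6784 -0.1107] axis [ 0.098 -0.995] len 0.418 minmax [229. 140.] [342. 163.]
top bar 392 pix [312.6 184.5] mid [ 0.5528 -0.2057] mean [ 0.5529 -0.2053] axis [0.149 0.989] len 0.18 minmax [288. 177.] [337. 192.]
top mark 98 pix [230.1 177.7] mid [0.5805 0.0952] mean [0.5889 0.0962] axis [-0.993 -0.122] len 0.122 minmax [227. 164.] [234. 196.]
top house 128 pix [219.6 195.1] mid [0.5221 0.1257] mean [0.5178 0.1323] axis [-0.544  0.839] len 0.064 minmax [213. 189.] [229. 201.]
scene rail 2882 pix [276.  247.2] mid [ 0.676  -0.0101] mean [ 0.6794 -0.0449] axis [-0.098  0.995] len 0.623 minmax [196. 169.] [361. 321.]
scene bar 787 pix [202.9 245.7] mid [ 0.5529 -0.205 ] mean [ 0.5525 -0.2072] axis [-0.149 -0.989] len 0.181 minmax [170. 224.] [235. 267.]
scene mark 209 pix [298.9 201.3] mid [0.5914 0.1   ] mean [0.5983 0.1015] axis [0.978 0.209] len 0.153 minmax [277. 185.] [319. 214.]
scene house 124 pix [290.5 165.6] mid [0.5149 0.1355] mean [0.5146 0.1356] axis [ 0.917 -0.399] len 0.041 minmax [284. 160.] [297. 171.]
```

View pics/crop1.png

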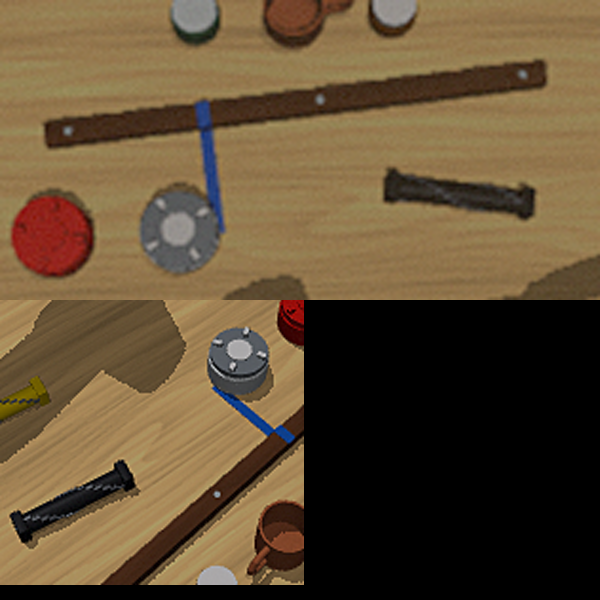

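The crop confirms the choice: a white/grey housing with four lugs at (220,196), and the charcoal bar at (313,184). I'll do the bar first, with half-open fingers square to the rail.

```bash
cat > g.py <<'E'
from h import *
from scipy.spatial.transform import Rotation as Ro
th=0.098; n=np.array([np.cos(th),np.sin(th)]); yv=np.array([-n[1],n[0]])
def to(p,head,rollback=0):
    "shift (units) and roll (units of 30deg) from now to TCP p with push heading"
    s=read_state(); R=Ro.from_rotvec(s['orientation']).as_matrix()
    lin=R.T@(np.array(p)-s['tool_pos'])/0.6
    z=R[:,2]; cur=np.arctan2(z[1],z[0]); best=None
    for sg in(0,np.pi):
        d=(head+sg-cur+np.pi)%(2*np.pi)-np.pi
        if best is None or abs(d)<abs(best): best=d
    # roll about tool x (down): + roll = clockwise from above = minus heading
    sgn=np.sign(R[2,0])
    print('pos',s['tool_pos'].round(4),'zhead',round(cur,3),'xaxis',R[:,0].round(3),'lin',lin.round(4),'roll',round(sgn*best/np.radians(30),3),'open',s['opening'],'F',s['force'].round(1),'t',s['t'],'q6',s['q'][5].round(2))
E
python3 - <<'E'
from g import *
p=0.455*n-0.257*yv; print(p)
to([*p,0.15],th); to([*p,0.012],th)
E
```

```text
[ 0.47796254 -0.21124821]
pos [ 0.2439 -0.5476  0.2177] zhead -2.723 xaxis [-0.001  0.002 -1.   ] lin [ 0.1135 -0.3533 -0.5845] roll 0.613 open 0.09291792784967536 F [ 0.2  0.4 -0.8] t 0.1 q6 -0.09
pos [ 0.2439 -0.5476  0.2177] zhead -2.723 xaxis [-0.001  0.002 -1.   ] lin [ 0.3435 -0.3529 -0.5844] roll 0.613 open 0.09291792784967536 F [ 0.2  0.4 -0.8] t 0.1 q6 -0.09
```

>>> apply_moves:
  series:
    - {"jaw": -0.3, "linear": [0.11, -0.353, -0.584], "roll": 0.61}
    - {"jaw": -0.3, "linear": [0.11, -0.353, -0.584], "roll": 0.61}
    - {"jaw": -0.3, "linear": [0.11, -0.353, -0.584], "roll": 0.61}
    - {"jaw": -0.3, "linear": [0.11, -0.353, -0.584], "roll": 0.61}
    - {"jaw": -0.3, "linear": [0.11, -0.353, -0.584], "roll": 0.61}
    - {"jaw": -0.3, "linear": [0.11, -0.353, -0.584], "roll": 0.61}
    - {"jaw": -0.3, "linear": [0.11, -0.353, -0.584], "roll": 0.61}
    - {"jaw": -0.3, "linear": [0.11, -0.353, -0.584], "roll": 0.61}
    - {"jaw": -0.3, "linear": [0.11, -0.353, -0.584], "roll": 0.61}
    - {"jaw": -0.3, "linear": [0.11, -0.353, -0.584], "roll": 0.61}
    - {"jaw": -0.3, "linear": [0.11, -0.353, -0.584], "roll": 0.61}
    - {"jaw": -0.3, "linear": [0.11, -0.353, -0.584], "roll": 0.61}

```text
t: 1.6
tool_pos: [0.4775, -0.2122, 0.1522]
orientation: [2.171, 0.108, -2.172]
force: [1.4, 0.4, 0.3]
opening: 0.0603
```

Run:
```python
from g import *
p=0.455*n-0.257*yv
to([*p,0.012],th)
s=read_state(); c=snap('wrist','w1.png')
import pickle; pickle.dump((s,c),open('w1.pkl','wb'))
```

```text
pos [ 0.4775 -0.2122  0.1522] zhead -3.043 xaxis [-0.     0.001 -1.   ] lin [ 0.2337 -0.0012 -0.0009] roll 0.0 open 0.060255641105593755 F [1.4 0.4 0.3] t 1.6 q6 0.96
```

View pics/w1.png

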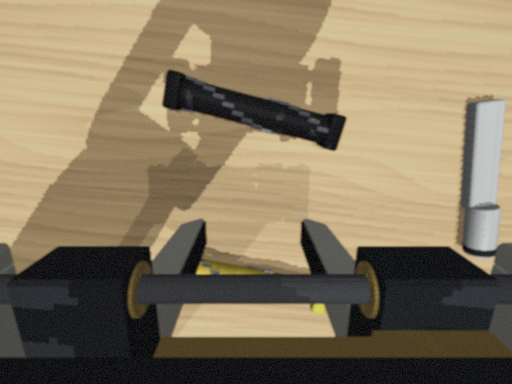

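The wrist view shows the charcoal bar centred on the fingers (254,108), with the crevice tool well clear to the right (482,180). I'll descend and push most of the way.

>>> apply_moves:
  series:
    - {"jaw": -0.3, "linear": [0.1, 0, 0], "roll": 0}
    - {"jaw": -0.3, "linear": [0.19, 0, 0], "roll": 0}
    - {"jaw": -0.3, "linear": [0.232, 0, 0], "roll": 0}
    - {"jaw": -0.3, "linear": [0.233, 0, 0], "roll": 0}
    - {"jaw": -0.3, "linear": [0.233, 0, -0.03], "roll": 0}
    - {"jaw": -0.3, "linear": [0.233, 0, -0.05], "roll": 0}
    - {"jaw": -0.3, "linear": [0.233, 0, -0.065], "roll": 0}
    - {"jaw": -0.3, "linear": [0.233, 0, -0.08], "roll": 0}
    - {"jaw": -0.3, "linear": [0.233, 0, -0.095], "roll": 0}
    - {"jaw": -0.3, "linear": [0.233, 0, -0.11], "roll": 0}
    - {"jaw": -0.3, "linear": [0.233, 0, -0.125], "roll": 0}
    - {"jaw": -0.3, "linear": [0.233, 0, -0.14], "roll": 0}
    - {"jaw": -0.3, "linear": [0.233, 0, -0.155], "roll": 0}
    - {"jaw": -0.3, "linear": [0.233, 0, -0.17], "roll": 0}
    - {"jaw": -0.3, "linear": [0.233, 0, -0.185], "roll": 0}
    - {"jaw": -0.3, "linear": [0.233, 0, -0.2], "roll": 0}
    - {"jaw": -0.3, "linear": [0.233, 0, -0.21], "roll": 0}
    - {"jaw": -0.3, "linear": [0.233, 0, -0.22], "roll": 0}
    - {"jaw": -0.3, "linear": [0.233, 0, -0.22], "roll": 0}

```text
t: 4.03
tool_pos: [0.6095, -0.1988, 0.0124]
orientation: [2.172, 0.109, -2.171]
force: [-0.2, -1.2, 0.1]
opening: 0.0605
```

Run:
```python
from g import *
p=0.6085*n-0.257*yv
to([*p,0.012],th)
w=read_camera('wrist')['pixels']; d=read_camera('scene')['pixels'][170:330,150:370]
o=np.zeros((384,512+440,3),np.uint8); o[:,:512]=w; o[:320,512:]=cv2.resize(d,None,fx=2,fy=2)
cv2.imwrite('pics/w2.png',cv2.resize(o,None,fx=.84,fy=.84))
```

```text
pos [ 0.6095 -0.1988  0.0124] zhead -3.043 xaxis [ 0.     0.001 -1.   ] lin [ 0.0007 -0.0008 -0.0356] roll 0.001 open 0.06047643738729902 F [-0.2 -1.2  0.1] t 4.025 q6 1.08
```

View pics/w2.png

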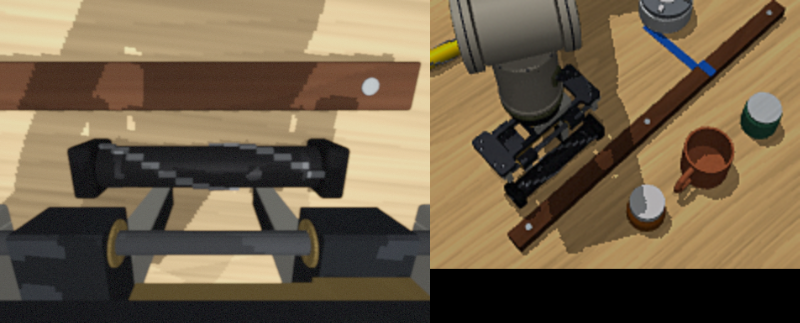

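The bar is now parallel to the rail with a gap of about 20 mm (bar at row 165, rail edge at row 108), and its right end is inside the rail's end. I'll close in with small steps.

>>> apply_moves:
  series:
    - {"jaw": -0.3, "linear": [0, 0, -0.01], "roll": 0}
    - {"jaw": -0.3, "linear": [0, 0, -0.02], "roll": 0}
    - {"jaw": -0.3, "linear": [0, 0, -0.025], "roll": 0}
    - {"jaw": -0.3, "linear": [0, 0, -0.028], "roll": 0}
    - {"jaw": -0.3, "linear": [0, 0, -0.03], "roll": 0}
    - {"jaw": -0.3, "linear": [0, 0, -0.032], "roll": 0}
    - {"jaw": -0.3, "linear": [0, 0, -0.033], "roll": 0}
    - {"jaw": -0.3, "linear": [0, 0, -0.033], "roll": 0}

```text
t: 5.12
tool_pos: [0.6288, -0.1969, 0.0124]
orientation: [2.172, 0.109, -2.171]
force: [-0.7, -1.2, -0.9]
opening: 0.0602
```

Run:
```python
from g import *
p=0.6085*n-0.257*yv
to([*p,0.012],th)
cv2.imwrite('pics/w3.png',read_camera('wrist')['pixels'])
```

```text
pos [ 0.6288 -0.1969  0.0124] zhead -3.043 xaxis [ 0.     0.001 -1.   ] lin [ 0.0006 -0.0008 -0.0033] roll 0.001 open 0.060232983744781324 F [-0.7 -1.2 -0.9] t 5.125 q6 1.09
```

View pics/w3.png

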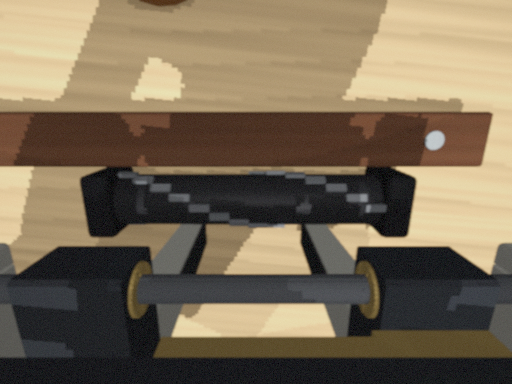

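Almost touching: the block tops reach the rail's lower edge at row 165, and there is no contact force yet. I'll creep forward.

>>> apply_moves:
  series:
    - {"jaw": -0.3, "linear": [0, 0, -0.002], "roll": 0}
    - {"jaw": -0.3, "linear": [0, 0, -0.004], "roll": 0}
    - {"jaw": -0.3, "linear": [0, 0, -0.005], "roll": 0}
    - {"jaw": -0.3, "linear": [0, 0, -0.005], "roll": 0}

```text
t: 5.68
tool_pos: [0.6315, -0.1967, 0.0123]
orientation: [2.171, 0.109, -2.172]
force: [-4.2, -0.4, 1.3]
opening: 0.0609
```

>>> apply_moves:
  series:
    - {"jaw": -0.3, "linear": [0, 0, -0.0015], "roll": 0}
    - {"jaw": -0.3, "linear": [0, 0, -0.003], "roll": 0}
    - {"jaw": -0.3, "linear": [0, 0, -0.003], "roll": 0}

```text
t: 6.05
tool_pos: [0.6316, -0.1966, 0.0123]
orientation: [2.167, 0.109, -2.176]
force: [-10.7, -0.5, 7.3]
opening: 0.0606
```

Stalled with rising force, so the bar is seated. I'll back out and rise.

>>> apply_moves:
  series:
    - {"jaw": -0.3, "linear": [0, 0, 0.02], "roll": 0}
    - {"jaw": -0.3, "linear": [0, 0, 0.08], "roll": 0}
    - {"jaw": -0.3, "linear": [0, 0, 0.1], "roll": 0}
    - {"jaw": -0.3, "linear": [-0.1, 0, 0.1], "roll": 0}
    - {"jaw": -0.3, "linear": [-0.2, 0, 0.1], "roll": 0}
    - {"jaw": -0.3, "linear": [-0.27, 0, 0.1], "roll": 0}
    - {"jaw": -0.3, "linear": [-0.27, 0, 0.1], "roll": 0}

```text
t: 6.92
tool_pos: [0.576, -0.2041, 0.1805]
orientation: [2.176, 0.104, -2.164]
force: [0.0, 0.4, -1.4]
opening: 0.0602
```

Run:
```python
from g import *
H=np.array([.514,.134]); T=np.array([.594,.0987]); u=(T-H)/np.linalg.norm(T-H); hd=np.arctan2(u[1],u[0])
p=H-0.11*u; print(p,hd,np.linalg.norm(T-H))
to([*p,0.16],hd)
cv2.imwrite('pics/w4.png',read_camera('wrist')['pixels'])
```

```text
[0.41336177 0.17840662] -0.4155536438712641 0.08744192358359916
pos [ 0.576  -0.2041  0.1805] zhead -3.043 xaxis [ 0.005 -0.002 -1.   ] lin [ 0.0313 -0.6611  0.2072] roll 0.982 open 0.060164556428723336 F [ 0.   0.4 -1.4] t 6.925 q6 1.05
```

View pics/w4.png

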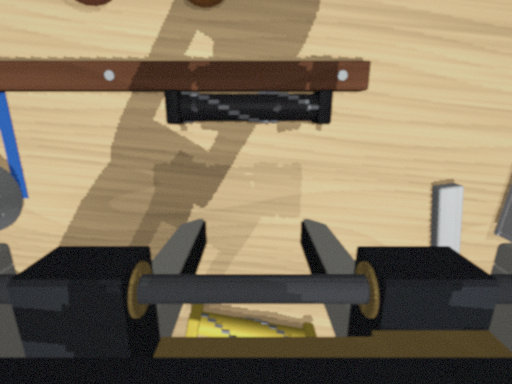

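The bar lies flat: its blocks, at columns 170–330, meet the rail edge at row 90. Next I move behind the housing.

>>> apply_moves:
  series:
    - {"jaw": -0.3, "linear": [0.03, -0.66, 0.207], "roll": 0.98}
    - {"jaw": -0.3, "linear": [0.03, -0.66, 0.207], "roll": 0.98}
    - {"jaw": -0.3, "linear": [0.03, -0.66, 0.207], "roll": 0.98}
    - {"jaw": -0.3, "linear": [0.03, -0.66, 0.207], "roll": 0.98}
    - {"jaw": -0.3, "linear": [0.03, -0.66, 0.207], "roll": 0.98}
    - {"jaw": -0.3, "linear": [0.03, -0.66, 0.207], "roll": 0.98}
    - {"jaw": -0.3, "linear": [0.03, -0.66, 0.207], "roll": 0.98}
    - {"jaw": -0.3, "linear": [0.03, -0.66, 0.207], "roll": 0.98}
    - {"jaw": -0.3, "linear": [0.03, -0.66, 0.207], "roll": 0.98}
    - {"jaw": -0.3, "linear": [0.03, -0.66, 0.207], "roll": 0.98}
    - {"jaw": -0.3, "linear": [0.03, -0.66, 0.207], "roll": 0.98}
    - {"jaw": -0.3, "linear": [0.03, -0.66, 0.207], "roll": 0.98}
    - {"jaw": -0.3, "linear": [0.03, -0.66, 0.207], "roll": 0.98}

```text
t: 8.6
tool_pos: [0.4121, 0.1782, 0.159]
orientation: [-1.994, 0.42, 1.991]
force: [-0.4, -0.7, -0.2]
opening: 0.0606
```

Run:
```python
from g import *
to([.4134,.1784,0.012],-.4155)
import pickle
s=read_state(); c=read_camera('wrist'); pickle.dump((s,c),open('w5.pkl','wb'))
cv2.imwrite('pics/w5.png',c['pixels'])
```

```text
pos [0.4121 0.1782 0.159 ] zhead 2.726 xaxis [ 0.001 -0.    -1.   ] lin [ 0.245  -0.0012 -0.0016] roll 0.0 open 0.060635747534257455 F [-0.4 -0.7 -0.2] t 8.6 q6 2.28
```

View pics/w5.png

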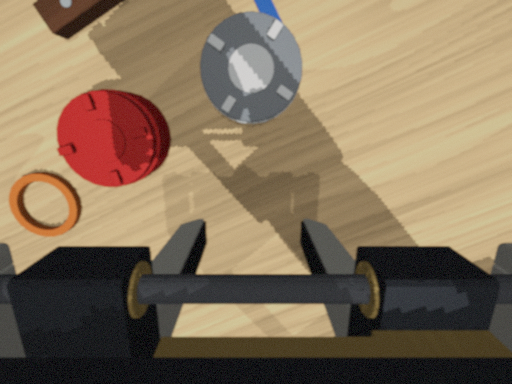

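The housing sits at (251,66), in line with the fingers' mid-plane (254). The red look-alike (113,137) and orange ring (44,205) are clear of the path. I'll descend and push most of the way.

>>> apply_moves:
  series:
    - {"jaw": -0.3, "linear": [0.1, 0, 0], "roll": 0}
    - {"jaw": -0.3, "linear": [0.2, 0, 0], "roll": 0}
    - {"jaw": -0.3, "linear": [0.243, 0, 0], "roll": 0}
    - {"jaw": -0.3, "linear": [0.244, 0, 0], "roll": 0}
    - {"jaw": -0.3, "linear": [0.244, 0, -0.03], "roll": 0}
    - {"jaw": -0.3, "linear": [0.244, 0, -0.06], "roll": 0}
    - {"jaw": -0.3, "linear": [0.244, 0, -0.08], "roll": 0}
    - {"jaw": -0.3, "linear": [0.244, 0, -0.095], "roll": 0}
    - {"jaw": -0.3, "linear": [0.244, 0, -0.11], "roll": 0}
    - {"jaw": -0.3, "linear": [0.244, 0, -0.125], "roll": 0}
    - {"jaw": -0.3, "linear": [0.244, 0, -0.14], "roll": 0}
    - {"jaw": -0.3, "linear": [0.244, 0, -0.155], "roll": 0}
    - {"jaw": -0.3, "linear": [0.244, 0, -0.17], "roll": 0}
    - {"jaw": -0.3, "linear": [0.244, 0, -0.18], "roll": 0}
    - {"jaw": -0.3, "linear": [0.244, 0, -0.19], "roll": 0}
    - {"jaw": -0.3, "linear": [0.244, 0, -0.195], "roll": 0}
    - {"jaw": -0.3, "linear": [0.244, 0, -0.195], "roll": 0}

```text
t: 10.78
tool_pos: [0.5196, 0.1309, 0.0128]
orientation: [-1.994, 0.42, 1.991]
force: [-0.6, 0.3, 0.3]
opening: 0.0605
```

Run:
```python
from g import *
import pickle
s=read_state(); c=read_camera('wrist'); d=read_camera('scene'); t=read_camera('top'); pickle.dump((s,c,d,t),open('w6.pkl','wb'))
T=np.array([.594,.0987]);hd=-.4155; p=T-0.045*np.array([np.cos(hd),np.sin(hd)])
to([*p,.012],hd)
o=np.zeros((384,932,3),np.uint8); o[:,:512]=c['pixels']; o[:300,512:]=cv2.resize(d['pixels'][140:240,240:380],None,fx=3,fy=3)
cv2.imwrite('pics/w6.png',cv2.resize(o,None,fx=.85,fy=.85))
```

```text
pos [0.5194 0.1311 0.0129] zhead 2.727 xaxis [ 0.002 -0.    -1.   ] lin [ 0.0016 -0.0008 -0.0606] roll 0.001 open 0.060249090833452625 F [-0.6  1.   0.4] t 10.925 q6 2.14
```

View pics/w6.png

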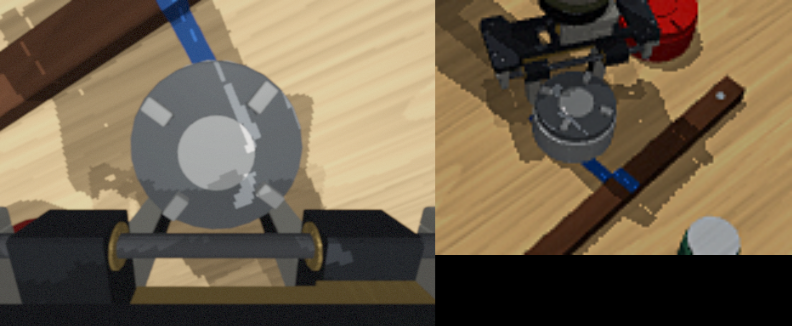

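The housing is cradled with its hub at about (254,180), and the stripe shows just ahead (215–240, 20–70). I'll locate the stripe and rail edge from this close view.

Run:
```python
from g import *
import pickle
from m import blob
s,c,d,t=pickle.load(open('w6.pkl','rb'))
R=Ro.from_rotvec(s['orientation']).as_matrix(); M=np.array(c['tool_from_camera']); K=np.array(c['intrinsics'])
Rc=R@M[:3,:3]; o=s['tool_pos']+R@M[:3,3]
def wray(uv,z):
    dd=np.c_[uv,np.ones(len(uv))]@np.linalg.inv(K).T@Rc.T
    return (o+dd*((z-o[2])/dd[:,2])[:,None])[:,:2]
f=lambda h,b,g,r:(b-r>50)
P=blob(c,(180,0,262,80),f); print(P.min(0),P.max(0))
for v in (2,6,20,30,40,50,60,66):
    q=P[P[:,1]==v]
    if len(q):
        e=np.array([[q[:,0].min(),v],[q[:,0].max(),v],[q[:,0].mean(),v]])
        for z in (0,.025):
            W=wray(e,z); print(v,z,e[:2,0],'yv',(W@yv).round(4),'n',(W@n).round(4))
hub=blob(c,(200,130,310,235),lambda h,b,g,r:(h[...,1]<40)&(r>150)); print('hub',hub.mean(0),hub.min(0),hub.max(0))
ring=np.array([[254.,168.]])
for q,z in((hub.mean(0)[None],.06),(ring,.057)):
    W=wray(q,z); print(W,'yv',W@yv,'n',W@n)
tp=s['tool_pos'][:2]; hd=-.4155; A=tp+.045*np.array([np.cos(hd),np.sin(hd)]); print('cradle axis yv,n',A@yv,A@n)
# rail front top edge: brown boundary near columns 20..120
g=c['pixels'].astype(int)
for u in(20,60,100,140):
    col=g[:,u]; m=np.nonzero(col[:200,2]-col[:200,0]>0)[0]
    e=[v for v in range(5,190) if col[v,2]<115 and col[v+3,2]>col[v,2]+30]
    print(u,e[-3:], (wray(np.array([[u,e[-1]+1.]]),0)@n) if e else '')
for cc in (t,d):
    R0=dict(a=(222,145,240,200),b=(270,180,325,222))['a' if cc is t else 'b']
    P=blob(cc,R0,f); print('mark rel', [ (ray(cc,P,0)[:,:2]@w).round(3)[[0,len(P)//2,-1]] for w in (yv,n)])
```

```text
[184.   0.] [252.  74.]
2 0 [185. 219.] yv [0.0466 0.0301 0.0396] n [0.6645 0.6551 0.6605]
2 0.025 [185. 219.] yv [0.046  0.0318 0.04  ] n [0.6547 0.6467 0.6513]
6 0 [187. 219.] yv [0.0467 0.0311 0.0407] n [0.6623 0.6535 0.6589]
6 0.025 [187. 219.] yv [0.0461 0.0327 0.041 ] n [0.6528 0.6452 0.6499]
20 0 [198. 227.] yv [0.0451 0.0307 0.0364] n [0.6534 0.6453 0.6485]
20 0.025 [198. 227.] yv [0.0447 0.0324 0.0373] n [0.6451 0.6382 0.6409]
30 0 [203. 232.] yv [0.0453 0.0309 0.0381] n [0.6477 0.6395 0.6436]
30 0.025 [203. 232.] yv [0.0449 0.0325 0.0387] n [0.6402 0.6332 0.6367]
40 0 [208. 237.] yv [0.0456 0.031  0.0383] n [0.6419 0.6336 0.6377]
40 0.025 [208. 237.] yv [0.0452 0.0326 0.0389] n [0.6352 0.6281 0.6317]
50 0 [214. 242.] yv [0.0453 0.0311 0.0382] n [0.6357 0.6276 0.6316]
50 0.025 [214. 242.] yv [0.0449 0.0327 0.0388] n [0.6299 0.623  0.6264]
60 0 [219. 248.] yv [0.0456 0.0307 0.0381] n [0.6296 0.6213 0.6255]
60 0.025 [219. 248.] yv [0.0452 0.0324 0.0388] n [0.6247 0.6175 0.6211]
66 0 [222. 251.] yv [0.0457 0.0308 0.0383] n [0.626  0.6176 0.6218]
66 0.025 [222. 251.] yv [0.0453 0.0324 0.0389] n [0.6216 0.6143 0.618 ]
hub [256.52301187 174.51292893] [210. 130.] [305. 221.]
[[0.5626679  0.10975633]] yv [0.05417646] n [0.57070704]
[[0.56519613 0.10982718]] yv [0.05399961] n [0.57323007]
cradle axis yv,n 0.05733708954023141 0.5690927826365723
20 [138, 139, 140] [0.65128351]
60 [113, 114, 115] [0.65077143]
100 [87, 88, 89] [0.65073827]
140 [61, 62, 63] [0.65070662]
mark rel [array([0.04 , 0.041, 0.037]), array([0.674, 0.67 , 0.67 ])]
mark rel [array([0.047, 0.051, 0.049]), array([0.614, 0.646, 0.672])]
```

The stripe line is at y'=0.0385, the housing axis at y'≈0.054, and 31 mm remain. Pushing straight on ends within about 2 mm of the line.

>>> apply_moves:
  series:
    - {"jaw": -0.3, "linear": [0, 0, -0.01], "roll": 0}
    - {"jaw": -0.3, "linear": [0, 0, -0.022], "roll": 0}
    - {"jaw": -0.3, "linear": [0, 0, -0.034], "roll": 0}
    - {"jaw": -0.3, "linear": [0, 0, -0.043], "roll": 0}
    - {"jaw": -0.3, "linear": [0, 0, -0.049], "roll": 0}
    - {"jaw": -0.3, "linear": [0, 0, -0.052], "roll": 0}
    - {"jaw": -0.3, "linear": [0, 0, -0.054], "roll": 0}
    - {"jaw": -0.3, "linear": [0, 0, -0.054], "roll": 0}

```text
t: 11.92
tool_pos: [0.5491, 0.118, 0.0129]
orientation: [-1.995, 0.42, 1.991]
force: [-0.2, -0.7, -0.6]
opening: 0.0606
```

>>> apply_moves:
  series:
    - {"jaw": -0.3, "linear": [0, 0, -0.002], "roll": 0}
    - {"jaw": -0.3, "linear": [0, 0, -0.004], "roll": 0}
    - {"jaw": -0.3, "linear": [0, 0, -0.004], "roll": 0}

```text
t: 12.3
tool_pos: [0.5514, 0.117, 0.013]
orientation: [-1.995, 0.42, 1.991]
force: [-0.4, 0.2, -1.1]
opening: 0.0604
```

>>> apply_moves:
  series:
    - {"jaw": -0.3, "linear": [0, 0, -0.002], "roll": 0}
    - {"jaw": -0.3, "linear": [0, 0, -0.004], "roll": 0}
    - {"jaw": -0.3, "linear": [0, 0, -0.004], "roll": 0}

```text
t: 12.68
tool_pos: [0.5538, 0.116, 0.013]
orientation: [-1.995, 0.42, 1.99]
force: [-0.5, 1.4, -0.8]
opening: 0.0605
```

>>> apply_moves:
  series:
    - {"jaw": -0.3, "linear": [0, 0, -0.002], "roll": 0}
    - {"jaw": -0.3, "linear": [0, 0, -0.0035], "roll": 0}
    - {"jaw": -0.3, "linear": [0, 0, -0.0035], "roll": 0}

```text
t: 13.05
tool_pos: [0.5556, 0.1151, 0.013]
orientation: [-1.995, 0.42, 1.991]
force: [-2.2, -0.0, 0.1]
opening: 0.0603
```

>>> apply_moves:
  series:
    - {"jaw": -0.3, "linear": [0, -0.001, -0.0018], "roll": 0}
    - {"jaw": -0.3, "linear": [0, -0.002, -0.0036], "roll": 0}
    - {"jaw": -0.3, "linear": [0, -0.002, -0.0036], "roll": 0}

```text
t: 13.42
tool_pos: [0.556, 0.1152, 0.0128]
orientation: [-1.991, 0.421, 1.996]
force: [-12.5, -0.9, 8.6]
opening: 0.0607
```

Run:
```python
from g import *
import pickle
s=read_state(); print(s['tool_pos'],s['force'])
c=read_camera('wrist'); d=read_camera('scene')
pickle.dump((s,c,d),open('w7.pkl','wb'))
o=np.zeros((384,932,3),np.uint8); o[:,:512]=c['pixels']; o[:300,512:]=cv2.resize(d['pixels'][140:240,240:380],None,fx=3,fy=3)
cv2.imwrite('pics/w7.png',cv2.resize(o,None,fx=.85,fy=.85))
```

```text
[0.55601387 0.11516724 0.0127524 ] [-12.52219229  -0.90556653   8.59642154]
```

View pics/w7.png

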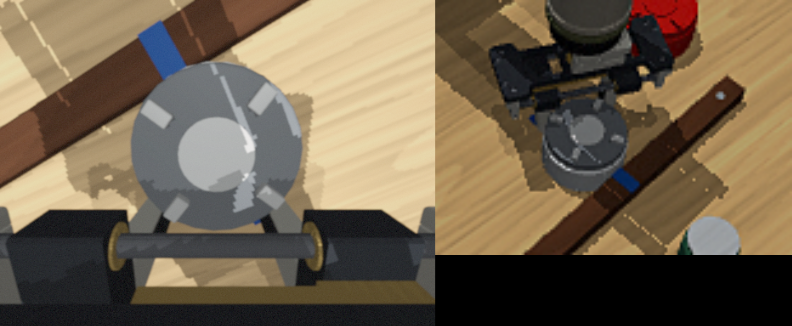

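Seated: the force rises while the TCP stalls. The axis is about 4 mm off the stripe line, within the 18 mm tolerance, and the stripe meets the rail behind it at (165,50). I'll back off and rise.

>>> apply_moves:
  series:
    - {"jaw": -0.3, "linear": [0, 0, 0.015], "roll": 0}
    - {"jaw": -0.3, "linear": [0, 0, 0.05], "roll": 0}
    - {"jaw": -0.3, "linear": [0, 0, 0.1], "roll": 0}
    - {"jaw": -0.3, "linear": [-0.1, 0, 0.14], "roll": 0}
    - {"jaw": -0.3, "linear": [-0.2, 0, 0.16], "roll": 0}
    - {"jaw": -0.3, "linear": [-0.28, 0, 0.16], "roll": 0}
    - {"jaw": -0.3, "linear": [-0.3, 0, 0.16], "roll": 0}
    - {"jaw": -0.3, "linear": [-0.3, 0, 0.16], "roll": 0}

```text
t: 14.52
tool_pos: [0.4693, 0.1542, 0.1936]
orientation: [-1.993, 0.42, 1.993]
force: [0.6, 0.1, -0.0]
opening: 0.0603
```

Run:
```python
from g import *
s=read_state(); print(s['tool_pos'],s['force'],s['t'])
w=read_camera('wrist')['pixels']; d=read_camera('scene')['pixels'][110:340,150:410]
o=np.zeros((460,512+520,3),np.uint8); o[:384,:512]=w; o[:,512:]=cv2.resize(d,None,fx=2,fy=2)
cv2.imwrite('pics/w8.png',cv2.resize(o,None,fx=.77,fy=.77))
```

```text
[0.46927424 0.15423541 0.19355659] [ 0.57221566  0.12153479 -0.00080206] 14.525
```

View pics/w8.png

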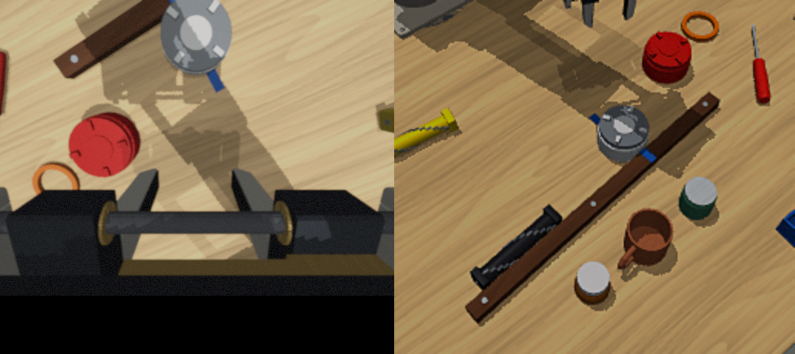

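Both rest on the rail, the stripe emerges from under the housing on both sides, and the bystanders look undisturbed. One numeric check of the bar and housing, then I hand in.

Run:
```python
from g import *
from m import blob,axis
d=read_camera('scene'); t=read_camera('top')
P=blob(d,(190,230,275,300),lambda h,b,g,r:(r<75)&(abs(r-b)<15)); W=ray(d,P,.02)
mid,a,L=axis(W); print('bar n',mid@n,'yv',mid@yv,'ang',np.arcsin(a@n),L)
P=blob(d,(270,165,325,220),lambda h,b,g,r:(h[...,1]<60)&(r>150)); W=ray(d,P,.06)[:,:2].mean(0); print(P.min(0),P.max(0),'house n',W@n,'yv',W@yv)
```

```text
bar n 0.633098698269734 yv -0.2529618418818039 ang 0.00038063011832642724 0.18466120291332552
[293. 188.] [304. 196.] house n 0.6043113443659532 yv 0.030401581133201863
```

```bash
python3 -c "
from plant import *
print(close_job())"
```

```text
the job is handed in; nothing more can be done
None
```

I pushed both parts against the rail with half-open fingers and handed the job in at about 14.6 s. `close_job()` gave no verdict, so the figures below are my own measurements.

| Part | Distance from rail centre line | Target | Other check |
|---|---|---|---|
| Brush bar | about 33 mm | 33 mm | parallel to the rail within 0.001 rad; centre about 0.18 m right of the rail's middle, whole length on the rail |
| Housing | about 61 mm | 63 mm | axis 4–8 mm to the right of the blue stripe's line; limit 18 mm |

- **Contact:** each push stalled as the force rose, to 13–15 N, which I took as the part seating on the rail. After backing off, the gripper was clear at 0.19 m height with forces near zero.
- **Disagreement:** the wrist view put the housing about 4 mm off the stripe and the scene view about 8 mm. Both are within the limit.
- **Bystanders:** in the last picture the ring, screwdriver, mug, jar, tin and look-alikes in view looked undisturbed, but I did not measure them. The crevice tool was outside that picture; I last saw it after the bar push, and the arm did not go near it again.

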